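# Hold back the belt tensioner of a pottery decorating wheel

### The arm

A 6-joint arm with a two-finger parallel gripper is mounted at the origin on the work surface. World frame = base frame: x ahead of the robot, y to its left, z up, the work surface at z = 0. Lengths are in mm, angles in rad, forces in N, time in s.
With the tool pointing down it reaches from about 350 to 875 mm from the base axis. Payload 4.2 kg.
Tool frame: the origin (TCP) lies on the centre line of the jaws, within the pads' length; the fingertips stand 14 mm ahead of it and the grasp point (between the pads) lies 5 mm behind it (tcp_to_tips is the distance from the TCP to the fingertips, in mm); z points along the fingers, y is the direction in which the jaws open and shut (so a half turn about z gives the same grasp; the last joint's range is limited). The gripper opens to 85 mm and grips with 20 to 120 N. Pads are 22 mm wide; open, the fingers measure 114 mm over their backs; the gripper's body (76 mm by 85 mm) begins 54 mm behind the grasp point. The pads swing forward as they close: fully open they stand 13 mm farther back than shut.
Start: joints at [1.456, 0.385, 0.008, 0, -1.194, -0.259], TCP at [228.189, 581.832, 245.312] pointing down, gripper open.
Joint ranges: [-3.14, 3.14], [-1.21, 2.06], [-1.07, 1.41], [-3.16, 2.05], [-2.99, -0.16], [-3.1, 3.1]. Speed limits (rad/s): [2.79, 2.79, 3.14, 3.14, 3.14, 3.14].

### API

Orientations are given as a unit quaternion [x, y, z, w].
In Python, from bench import read_state, get_image, job_done, tcp_to_tips gives the robot as it stands. The module is installed in compiled form; this text tells all that it offers.
- The arm moves only by the tool play_rows, never from a script. Its argument "targets" is a list of rows, each an object of numbers: "gripper": the gripper's target within -1 to 1 (shut at 1, half-way at 0, fully open at -1); "tx", "ty", "tz": the shift along the tool's x, y, z scaled (see below); "spin": the turn about the tool's z scaled (see below). A call has 1 to 12 rows; each row is the pose to reach, as a shift and turn from the pose commanded when the call began, along the tool's axes at that moment; what a row does not reach only later rows make up. The controller multiplies each number of a shift by 0.25 m and each number of a turn by pi/4 rad. A row lasts 1/8 s, in which the tool goes at most 62.5 mm and 10.7 degrees, less where a joint would pass 70% of its speed; a pose out of reach is approached as far as the arm can. A call with a number of a shift or a turn outside -1 to 1 is refused whole. A call with a gripper value outside its range is refused whole. The fingers move at their own pace and stop on an object; the grip force is fixed at half the most. Time passes only in rows, so rows that repeat a pose let the fingers close. It gives the time, the measured TCP pose, the force and the opening at its end, in the units of the state.
- read_state(): the state, without advancing time (a new reading comes with each control period).
- get_image(name): name is "side" or "top" or "wrist"; returns a dict with "frame" (480x640x3 uint8, red, green, blue), "depth" (480x640 float32, mm along the optical axis (not along the pixel's ray), 0 where there is no reading), "mtx" (3x3 intrinsics, pixels), "world_to_cam" (4x4, takes a point from world to camera coordinates). Camera axes: x right, y up, looking along -z (the intrinsics and any distortion apply to the point x, -y, -z); pixel columns grow to the right and rows downward; lengths in mm; the calibration is good to about 2 mm. A picture is of the moment at which its call begins.
- job_done(): hands the job in, once; it reports no verdict.
The state is a dict: "clock": time; "joints": joint angles; "joint_vel": joint speeds; "joint_efforts": joint torques, N m; "position": TCP position; "ee_rot": TCP orientation; "contact_force": force on the tool from outside, world axes, zero at the start; "wrist_torque": the same for the moment, N m; "gripper_width": finger opening in mm.
Only numpy, scipy, OpenCV 4.12 (cv2) and the standard library are available. Lean on these libraries where they do the work, as an engineer would, in place of code of your own. Each camera call takes 0.05 s, during which the arm holds its last target.

### The job

The decorating wheel stands open for a new drive belt. First turn its speed dial to the zero mark, so that nobody's hands are in the drive while it can run; then swing the sprung tensioner arm right back past the last click of its ratchet and hold it there, off the pawl, for the belt to be slipped on: finish while you are still holding it back. Leave the pots, the hand tools, the spanner and the dish of screws where they are.

Things in the scene. Friction and masses are not known exactly. Their poses are not given: they have to be found in the camera images.
- wheel_drive: Opened bench-top decorating wheel, fixed: dark grey housing 360 x 520 mm (x by y) with a light grey drive deck 110 mm above the table. Origin: centre of its underside; +x its back, -x its front, y left, z up. On the deck: driven pulley (200 mm, left rear; spindle top 194 mm above the table, the highest fixed part), motor pulley (right), black dial pod (left front), tensioner (right front). No belt.
- speed_dial (a joint): Speed dial on the pod, rad, about the vertical, growing clockwise seen from above; 0 at the zero mark, turns to 2.2 either way, stays where left (about 0.03 N m of friction). At 0 its bar and white pointer line point to the machine's back (+x of wheel_drive), at the one long white mark of the scale (five shorter marks on each side). At v the bar points at yaw -v in wheel_drive's frame.
- dial_grip (a point): On the dial's axis, 9 mm below the top of its grip bar. Grey knob on the pod's top (146 mm above the table; pod 104 x 116 mm): skirt 48 mm across and 7 mm high, on it an upright bar 44 mm long, 14 mm wide, 24 mm high, to be gripped across its 14 mm. x axis: along the bar to its pointer end; z up.
- tensioner (a joint): Swing of the steel tensioner arm about its upright pivot, rad, growing anticlockwise from above: 0 at rest, 0.70 at the back stop (a pin on the deck); back swings the grip post to the machine's front. Spring return 0.5 N m at 0 to 1.2 N m at 0.70: 4 to 9 N at the post. The pawl clicks behind three teeth at 0.16, 0.32 and (last) 0.48; let go, the arm falls back on the last tooth passed and rests on the pawl.
- tensioner_pivot (a point): On the pivot axis of the tensioner arm, at the top face of the arm plate, 126 mm above the table; z up. The pivot bolt ends 160 mm above the table.
- tensioner_grip (a point): On the axis of the arm's grip post, 18 mm below its top: black round upright post, 14 mm in diameter, 54 mm high (126 to 180 mm above the table) on the arm's end, 130 mm from the pivot axis. At rest it lies from the pivot at 100 deg (anticlockwise from +x) in wheel_drive's frame; it turns with the arm. The black idler pulley (44 mm, top at 153 mm above the table) is on the arm, 67 mm from it.
- pawl (a joint): Lift of the steel ratchet pawl at the tensioner's toothed quadrant, rad: about 0.15 on the crest of a tooth, 0.03 to 0.05 in the gaps before and between the teeth, 0 when it has dropped behind the last; a light spring drops it.
- pawl_tip (a point): Tip of the pawl, upper face; the pawl is 34 mm long and 8 mm thick, low on the deck.
- bottle_vase: Bystander: glazed grey-green bottle vase, 104 mm across, 200 mm high, on the table at the left; origin centre of its underside.
- baluster_vase: Bystander: unglazed brown baluster vase, 88 mm across, 205 mm high, on the table at the left; origin centre of its underside.
- square_vase: Bystander: unglazed brown square vase with ribbed corners, 96 x 96 mm, 170 mm high, on the table at the right; origin centre of its underside.
- loop_tool: Bystander: trimming tool with wooden handle and wire loop, 160 mm long, lying on the table at the right; origin under its middle.
- wooden_rib: Bystander: flat wooden rib, 105 x 45 x 7 mm, lying on the table at the left front; origin centre of its underside.
- spanner: Bystander: steel spanner, 150 mm long, lying on the deck at the rear, right of the driven pulley; origin under its middle.
- screw_dish: Bystander: small white dish with the cover's screws, 60 mm across, 20 mm high, on the deck at the right front corner; origin centre of its underside.

How it is judged (in metres and radians):
On the way, in this order (a step that is already met when the one before it is completed fails the run):
1. the speed dial is set to zero, the tensioner still at rest (value of joint speed_dial between -0.12 and 0.12 rad and value of joint tensioner below 0.1 rad), for 0.3 s.
2. the tensioner arm is past the last click and the pawl has dropped behind the tooth (value of joint tensioner above 0.51 rad and value of joint pawl below 0.05 rad), for 0.2 s.
At the end, for the whole second after the job is handed in: The robot is still holding the tensioner arm back beyond the last tooth (more than 0.51 rad, 0.03 past the click at 0.48) and still, its own force on the arm above 2 N and no load on the dropped pawl, and the speed dial is within 0.12 rad (7 deg) of its zero mark (all of step 2 and velocity of joint tensioner between -0.1 and 0.1 rad/s and contact force between tensioner and pawl below 1 N and contact force between any of the fingers, the arm and tensioner above 2 N and value of joint speed_dial between -0.12 and 0.12 rad); the arm keeps its last pose, push and grip.
It fails at once if the tensioner is swung while the speed dial is off zero (value of joint tensioner above 0.14 rad and (value of joint speed_dial above 0.2 rad or value of joint speed_dial below -0.2 rad)).
It fails at once if a pot, tool, the spanner or the screw dish is moved by more than 20 mm (distance of any of bottle_vase, baluster_vase, square_vase, loop_tool, wooden_rib, spanner, screw_dish from where it was at the start of the episode above 0.02 m).
It also fails if it takes over 51 s, if anything falls off the work surface, if the arm or the gripper's body presses on something with over 40 N, if the wrist force passes 120 N, or if a joint passes its speed limit or range.

## Working session

There is one attempt and no reset: what is moved stays moved. The work goes in short steps, Python scripts to look and compute and a tool call to move; the robot and the scene stay as the last step left them, time stands still between calls to the robot, and variables do not carry over. Pictures are saved under pics/ and viewed, and the job is handed in when it is done.

Besides the shell and the picture viewer there is one more tool, called after ">>>" as name(argument=value, ...), one argument or row to a line, values as JSON. play_rows: Moves the arm, as the interface text tells. Its arguments: {"type":"object","properties":{"targets":{"type":"array","items":{"type":"object","properties":{"gripper":{"type":"number"},"tx":{"type":"number","minimum":-1,"maximum":1},"ty":{"type":"number","minimum":-1,"maximum":1},"tz":{"type":"number","minimum":-1,"maximum":1},"spin":{"type":"number","minimum":-1,"maximum":1}}}}},"required":["targets"]}

```bash
mkdir -p pics
cat > h.py <<'E'
import numpy as np,cv2
from bench import *
def save(n,f,im=None):
    im=im or get_image(n); cv2.imwrite('pics/'+f,im['frame'][:,:,::-1]); np.savez('pics/'+f[:-4]+'.npz',**im); return im
def load(f): return dict(np.load('pics/'+f+'.npz'))
def pix2w(im,u,v,d=None,z=None):
    K=im['mtx'];T=im['world_to_cam'];Ti=np.linalg.inv(T)
    r=np.array([(u-K[0,2])/K[0,0],-(v-K[1,2])/K[1,1],-1.])
    if z is not None:
        o=Ti[:3,3];dr=Ti[:3,:3]@r; return o+dr*(z-o[2])/dr[2]
    if d is None: d=im['depth'][int(round(v)),int(round(u))]
    return (Ti@np.append(r*d,1))[:3]
def w2pix(im,p):
    c=(im['world_to_cam']@np.append(p,1))[:3]; K=im['mtx']
    return K[0,0]*c[0]/-c[2]+K[0,2], K[1,1]*-c[1]/-c[2]+K[1,2]
def crop(im,f,u0,u1,v0,v1,s):
    cv2.imwrite('pics/'+f,cv2.resize(im['frame'][v0:v1,u0:u1,::-1],None,fx=s,fy=s,interpolation=cv2.INTER_CUBIC))
E
python3 - <<'E'
from h import *
s=read_state();print(s)
for n in('top','side'):
    im=save(n,n+'0.png');print(n,np.linalg.inv(im['world_to_cam'])[:3,3].round(),im['mtx'].round(1).tolist())
E
```

```text
{'clock': 0.0, 'joints': array([ 1.45562478e+00,  3.85539932e-01,  6.61100095e-03, -4.77000969e-04,
       -1.19401321e+00, -2.58577969e-01]), 'joint_vel': array([ 0.00263815, -0.00086827,  0.00124792, -0.00035977,  0.00030313,
       -0.00096172]), 'joint_efforts': array([-8.22982402e-04, -3.92291880e+01,  1.88402027e+01,  4.18617859e+00,
       -4.72379310e-03, -1.50728773e-06]), 'position': array([227.98914669, 581.32854494, 244.2290583 ]), 'ee_rot': array([ 9.82572728e-01, -1.85875321e-01, -1.44241487e-04,  1.08603200e-03]), 'contact_force': array([ 0.18517313, -0.10576289,  0.39652621]), 'wrist_torque': array([-0.0069476 ,  0.01623057,  0.04722022]), 'gripper_width': 85.42427210531112}
top [ 408.   19. 1582.] [[559.0, 0.0, 322.7], [0.0, 559.0, 241.5], [0.0, 0.0, 1.0]]
side [   72. -1008.  1306.] [[608.1, 0.0, 315.2], [0.0, 608.1, 244.9], [0.0, 0.0, 1.0]]
```

View pics/top0.png

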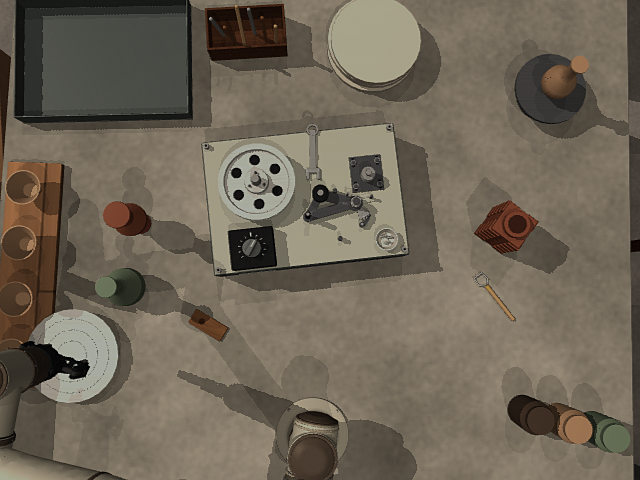

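View pics/side0.png

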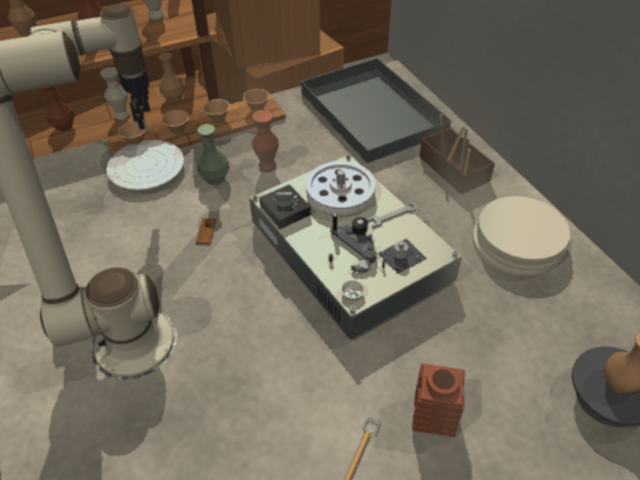

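The top view shows the machine centred near (306,198), with the dial at about (252,247), the idler near (320,193), the grip post near (307,216) and the pivot near (356,202). I'll enlarge it.

Run:
```python
from h import *
im=load('top0')
crop(im,'c1.png',220,290,215,280,9)
crop(im,'c2.png',285,415,165,260,6)
```

```text
(no output)
```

View pics/c1.png

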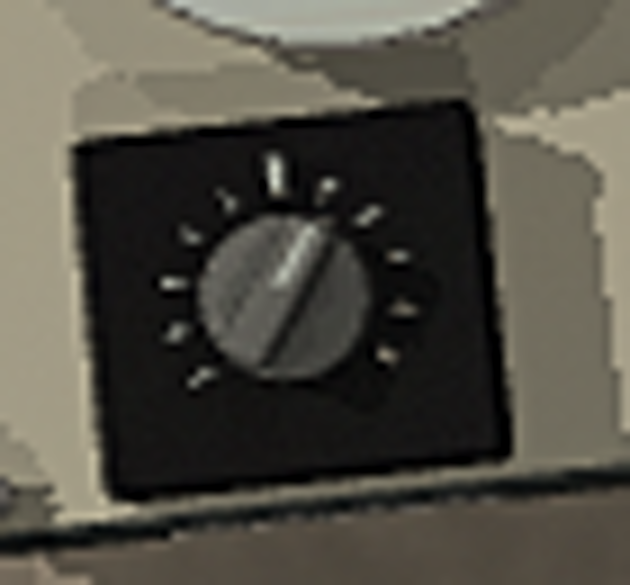

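View pics/c2.png

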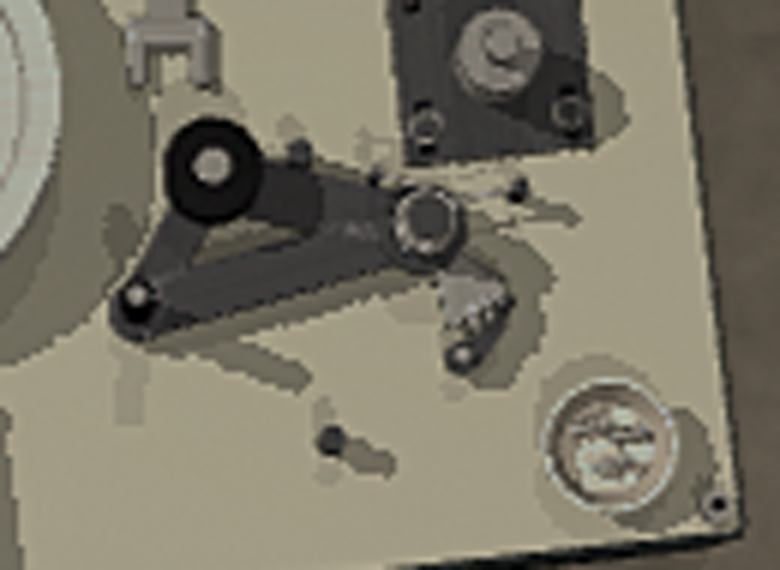

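Run:
```python
from h import *
im=load('top0')
# deck corners by eye
for u,v in [(203,143),(394,124),(409,253),(214,275)]: print('corner',pix2w(im,u,v,z=110).round(1),im['depth'][v,u])
# pod corners, z=146
P=[]
for u,v in [(75,145),(470,100),(512,455),(115,498)]: 
    p=pix2w(im,220+u/9-.5,215+v/9-.5,z=146);P.append(p);print('pod',p.round(1))
print('pod c',np.mean(P,0).round(1))
print('skirt c',pix2w(im,220+285/9-.5,215+297/9-.5,z=153).round(1))
a=pix2w(im,220+280/9-.5,215+285/9-.5,z=177);b=pix2w(im,220+325/9-.5,215+222/9-.5,z=177)
d=b-a;print('ptr',a,b,np.degrees(np.arctan2(d[1],d[0])))
m=[pix2w(im,220+u/9-.5,215+v/9-.5,z=146) for u,v in((270,155),(278,192))];d=m[0]-m[1];print('mark',m,np.degrees(np.arctan2(d[1],d[0])))
f=lambda u,v,z:pix2w(im,285+u/6-.5,165+v/6-.5,z=z)
po=f(138,295,180);pi=f(428,220,160);d=po-pi
print('post',po,'pivot',pi,np.linalg.norm(d[:2]),np.degrees(np.arctan2(d[1],d[0])))
print('idler',f(211,165,153),'pin',f(330,438,130))
u,v=308,213;print(im['depth'][210:220,303:313].astype(int))
```

```text
corner [777.1 316.3 110. ] 1491.683
corner [ 847.1 -193.   110. ] 1614.197
corner [ 500.5 -239.6  110. ] 1594.3839
corner [427.1 271.4 110. ] 1571.7012
pod [541.5 235.  146. ]
pod [558.  122.9 146. ]
pod [456.8 107.2 146. ]
pod [441.2 219.3 146. ]
pod c [499.4 171.1 146. ]
skirt c [499.4 172.7 153. ]
ptr [501.19837186 171.64617733 177.        ] [519.2206754  159.80952421 177.        ] -33.296029835851634
mark [array([540.38085333, 179.3331197 , 146.        ]), array([529.84514861, 176.63352212, 146.        ])] 14.37187670049807
post [587.60540337  31.45473977 180.        ] pivot [626.51222892 -91.41073525 160.        ] 128.87849326912917 107.57101512930156
idler [648.37050068   2.0954764  153.        ] pin [534.14965683 -53.48170568 130.        ]
[[1475 1480 1483 1477 1464 1467 1460 1466 1464 1469]
 [1475 1486 1481 1462 1469 1466 1463 1467 1465 1473]
 [1476 1478 1467 1411 1413 1412 1407 1464 1465 1467]
 [1479 1462 1404 1414 1414 1412 1412 1462 1464 1460]
 [1464 1462 1409 1415 1411 1414 1409 1465 1464 1471]
 [1470 1469 1414 1402 1409 1408 1409 1465 1463 1469]
 [1460 1462 1430 1412 1412 1411 1417 1462 1465 1465]
 [1469 1464 1448 1430 1425 1429 1439 1457 1466 1471]
 [1464 1466 1465 1453 1448 1447 1457 1462 1469 1459]
 [1471 1462 1464 1464 1462 1460 1461 1464 1463 1467]]
```

>>> play_rows(
  targets=[
    {"tx": 0,"ty": 0,"tz": -0.24,"spin": 0,"gripper": -1},
    {"tx": 0.2,"ty": 0.14,"tz": -0.24,"spin": 0,"gripper": -1},
    {"tx": 0.4,"ty": 0.28,"tz": -0.24,"spin": 0.05,"gripper": -1},
    {"tx": 0.6,"ty": 0.42,"tz": -0.24,"spin": 0.1,"gripper": -1},
    {"tx": 0.8,"ty": 0.56,"tz": -0.24,"spin": 0.1,"gripper": -1},
    {"tx": 0.8,"ty": 0.56,"tz": -0.24,"spin": 0.1,"gripper": -1},
  ],
)

```text
clock: 0.85
position: [364.6, 375.2, 305.4]
ee_rot: [0.974, -0.227, -0.0, 0.0]
contact_force: [-0.2, 1.1, -0.4]
gripper_width: 85.2
```

```bash
cat >> h.py <<'E'
from scipy.spatial.transform import Rotation as Ro
def to(p,jaw=None):
    s=read_state();R=Ro.from_quat(s['ee_rot']).as_matrix();y=np.degrees(np.arctan2(R[1,1],R[0,1]))
    d=R.T@(np.array(p)-s['position'])
    print('pos',s['position'].round(1),'jaw yaw',y.round(2),'t=',(d/250).round(4),'w',round(s['gripper_width'],1),'F',s['contact_force'].round(1),'clock',s['clock'])
    if jaw is not None:
        dd=(jaw-y+90)%180-90; print('spin',-dd/45)
E
python3 -c "
from h import *
to([499.5,172,320],57)"
```

```text
pos [364.6 375.2 305.4] jaw yaw -116.2 t= [ 0.8431  0.4911 -0.0581] w 85.2 F [-0.2  1.1 -0.4] clock 0.85
spin 0.15101337645725152
```

>>> play_rows(
  targets=[
    {"tx": 0.2,"ty": 0.12,"tz": -0.05,"spin": 0.05,"gripper": -1},
    {"tx": 0.4,"ty": 0.24,"tz": -0.05,"spin": 0.15,"gripper": -0.5},
    {"tx": 0.6,"ty": 0.36,"tz": -0.05,"spin": 0.15,"gripper": -0.2},
    {"tx": 0.84,"ty": 0.49,"tz": -0.05,"spin": 0.15,"gripper": -0.2},
    {"tx": 0.84,"ty": 0.49,"tz": -0.05,"spin": 0.15,"gripper": -0.2},
    {"tx": 0.84,"ty": 0.49,"tz": -0.05,"spin": 0.15,"gripper": -0.2},
  ],
)

```text
clock: 1.6
position: [498.6, 176.8, 317.3]
ee_rot: [0.96, -0.281, -0.0, 0.0]
contact_force: [0.1, 0.3, -0.3]
gripper_width: 51.4
```

```bash
python3 -c "
from h import *
to([499.5,172,320],57)
im=save('wrist','w1.png');print(np.linalg.inv(im['world_to_cam']).round(2))"
```

```text
pos [498.6 176.8 317.3] jaw yaw -122.7 t= [ 0.0134  0.0142 -0.0109] w 51.4 F [ 0.1  0.3 -0.3] clock 1.6
spin 0.006687618273470738
[[-5.4000e-01  8.0000e-01  2.7000e-01  5.6680e+02]
 [-8.4000e-01 -5.1000e-01 -1.7000e-01  1.3292e+02]
 [ 0.0000e+00 -3.2000e-01  9.5000e-01  4.4630e+02]
 [ 0.0000e+00  0.0000e+00  0.0000e+00  1.0000e+00]]
```

View pics/w1.png

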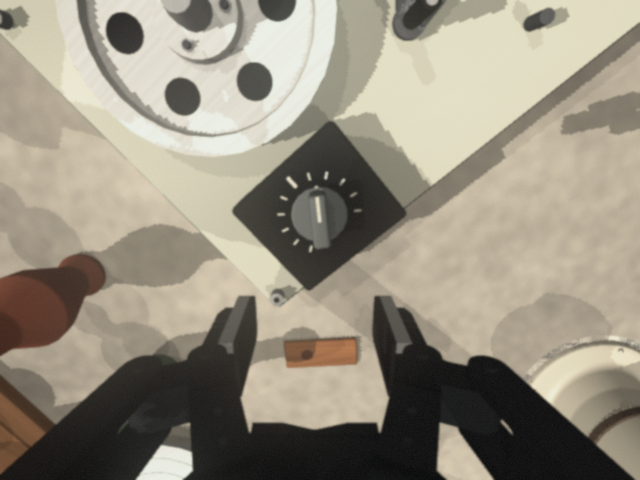

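The wrist view shows the dial at about (319,213), with its bar nearly along the image vertical and the long mark at (292,182). I'll enlarge it.

Run:
```python
from h import *
im=load('w1'); crop(im,'c3.png',270,370,160,260,8)
```

```text
(no output)
```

View pics/c3.png

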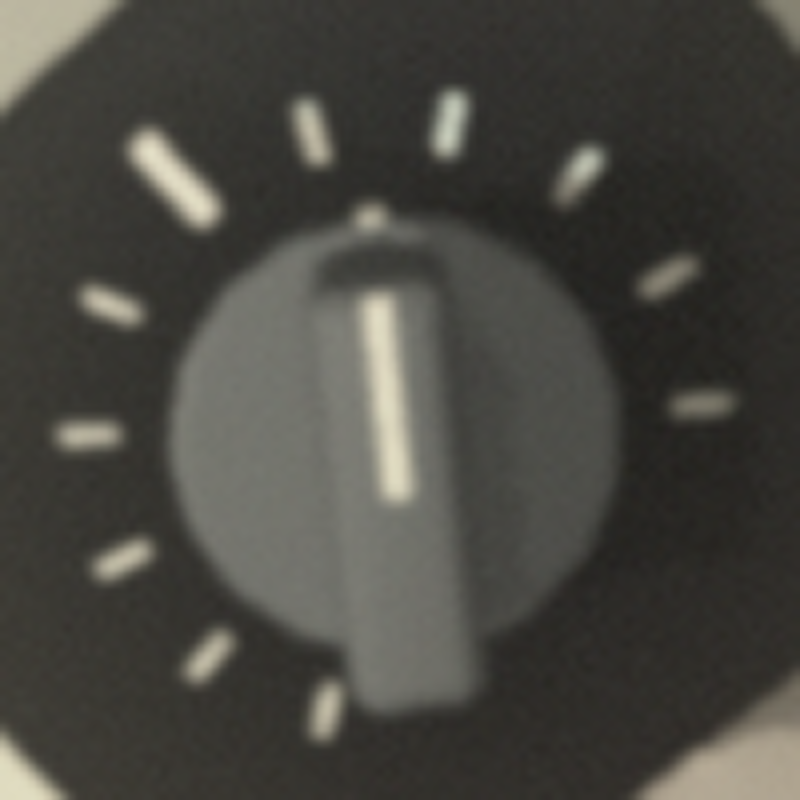

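Run:
```python
from h import *
im=load('w1'); f=lambda u,v,z:pix2w(im,270+u/8-.5,160+v/8-.5,z=z)
ya=lambda d:np.degrees(np.arctan2(d[1],d[0]))
C=[f(*p,177) for p in((313,285),(438,288),(352,705),(478,692))]
print('bar c',np.mean(C,0).round(1),ya((C[0]+C[1]-C[2]-C[3])), np.linalg.norm((C[0]+C[1]-C[2]-C[3])/2),np.linalg.norm(C[1]-C[0]))
print('line',ya(f(378,295,177)-f(400,500,177)))
m0,m1=f(143,140,146),f(208,218,146);print('mark',ya(m0-m1))
print('skirt',((f(170,430,153)+f(620,430,153))/2).round(1),'c->mark',ya((m0+m1)/2-np.mean(C,0)))
marks=[(97,305,304),]
L=[f(u,v,146) for u,v in((110,304),(88,435),(123,560),(208,657),(325,712))]
Rr=[f(u,v,146) for u,v in((312,133),(450,125),(580,175),(668,277),(702,404))]
for l,r in zip(L,Rr): print('mid dir',ya(l-r)-90)
print(cv2.fitEllipse(np.array([p[:2] for p in L+Rr],np.float32)[:,None]))
```

```text
bar c [500.8 170.9 177. ] -27.231276118860254 41.84916537561511 11.898675920716606
line -26.573186339532743
mark 6.33731828483002
skirt [501.1 170.4 153. ] c->mark 8.63457375212455
mid dir 7.290108581242293
mid dir 7.957464850588465
mid dir 7.9943798470065275
mid dir 7.990018577470451
mid dir 8.174850125444422
((499.6397705078125, 171.2322540283203), (66.20846557617188, 66.56536865234375), 12.884944915771484)
```

```bash
python3 -c "
from h import *
to([500.3,171,172],63)"
```

```text
pos [498.3 177.4 317.4] jaw yaw -122.62 t= [0.0209 0.017  0.5817] w 51.5 F [-0.1  0.6  0.9] clock 1.65
spin -0.12487105182230557
```

>>> play_rows(
  targets=[
    {"tx": 0.02,"ty": 0.017,"tz": 0.1,"spin": -0.125,"gripper": -0.2},
    {"tx": 0.02,"ty": 0.017,"tz": 0.3,"spin": -0.125,"gripper": -0.2},
    {"tx": 0.02,"ty": 0.017,"tz": 0.4,"spin": -0.125,"gripper": -0.2},
    {"tx": 0.02,"ty": 0.017,"tz": 0.4,"spin": -0.125,"gripper": -0.2},
  ],
)

```text
clock: 2.15
position: [498.9, 171.2, 216.0]
ee_rot: [0.973, -0.233, -0.002, 0.002]
contact_force: [-0.4, 0.3, 0.8]
gripper_width: 51.5
```

```bash
python3 -c "
from h import *
to([500.3,171,172],63)"
```

```text
pos [498.9 171.2 216. ] jaw yaw -116.89 t= [ 0.0058 -0.0027  0.176 ] w 51.5 F [-0.4  0.3  0.8] clock 2.15
spin 0.0023971390115965128
```

>>> play_rows(
  targets=[
    {"tx": 0.005,"ty": -0.002,"tz": 0.09,"spin": 0,"gripper": -0.2},
    {"tx": 0.005,"ty": -0.002,"tz": 0.176,"spin": 0,"gripper": -0.2},
    {"tx": 0.005,"ty": -0.002,"tz": 0.176,"spin": 0,"gripper": 0.3},
    {"tx": 0.005,"ty": -0.002,"tz": 0.176,"spin": 0,"gripper": 0.6},
    {"tx": 0.005,"ty": -0.002,"tz": 0.176,"spin": 0,"gripper": 1},
    {"tx": 0.005,"ty": -0.002,"tz": 0.176,"spin": 0,"gripper": 1},
    {"tx": 0.005,"ty": -0.002,"tz": 0.176,"spin": 0,"gripper": 1},
  ],
)

```text
clock: 3.02
position: [502.1, 170.1, 175.9]
ee_rot: [0.972, -0.234, 0.001, -0.0]
contact_force: [-2.3, -1.7, 5.9]
gripper_width: 12.3
```

```bash
python3 -c "
from h import *
to([500.3,171,172],98)
im=save('wrist','w2.png')"
```

```text
pos [502.1 170.1 175.9] jaw yaw -117.01 t= [-0.0082  0.0001  0.0156] w 12.3 F [-2.3 -1.7  5.9] clock 3.025
spin -0.777999456271348
```

View pics/w2.png

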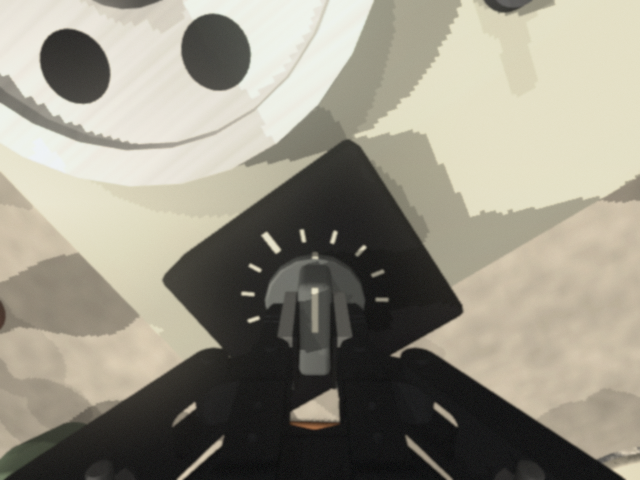

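The bar sits between the pads at (316,310), and the fingertips press lightly on the skirt. I'll lift 3 mm and turn it.

>>> play_rows(
  targets=[
    {"tz": -0.012,"tx": 0,"ty": 0,"spin": 0,"gripper": 1},
    {"tz": -0.012,"tx": 0,"ty": 0,"spin": -0.15,"gripper": 1},
    {"tz": -0.012,"tx": 0,"ty": 0,"spin": -0.3,"gripper": 1},
    {"tz": -0.012,"tx": 0,"ty": 0,"spin": -0.45,"gripper": 1},
    {"tz": -0.012,"tx": 0,"ty": 0,"spin": -0.6,"gripper": 1},
    {"tz": -0.012,"tx": 0,"ty": 0,"spin": -0.7,"gripper": 1},
    {"tz": -0.012,"tx": 0,"ty": 0,"spin": -0.78,"gripper": 1},
    {"tz": -0.012,"tx": 0,"ty": 0,"spin": -0.78,"gripper": 1},
    {"tz": -0.012,"tx": 0,"ty": 0,"spin": -0.78,"gripper": 1},
  ],
)

```text
clock: 4.2
position: [502.3, 171.3, 176.1]
ee_rot: [0.998, 0.07, 0.001, -0.001]
contact_force: [4.0, 4.7, -11.2]
gripper_width: 12.3
```

```bash
python3 -c "
from h import *
to([500.3,171,172],98)
im=save('wrist','w3.png');crop(im,'c4.png',220,420,210,390,4)"
```

```text
pos [502.3 171.3 176.1] jaw yaw -82.02 t= [-0.008   0.      0.0162] w 12.3 F [  4.    4.7 -11.2] clock 4.2
spin -0.0003782921635661296
```

View pics/c4.png

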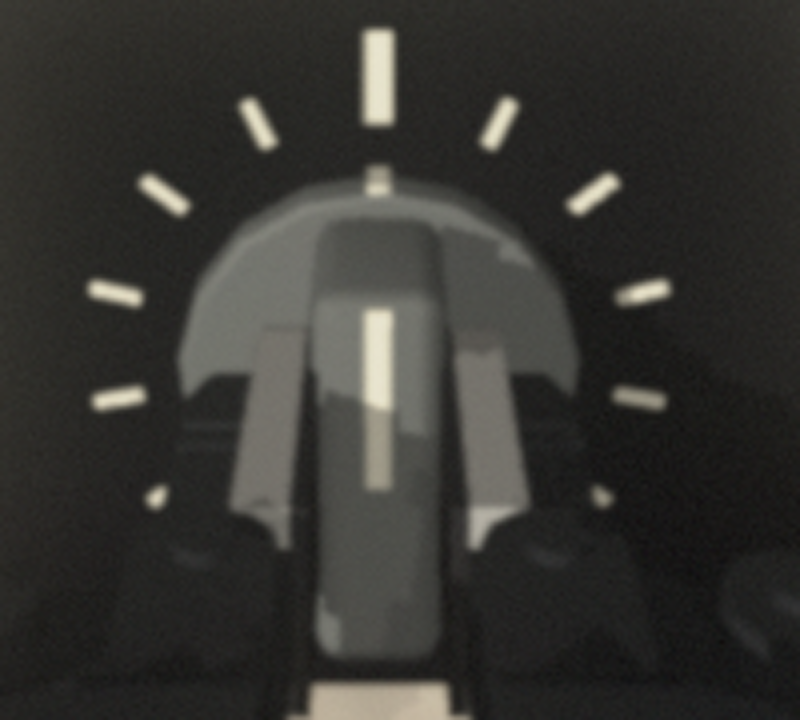

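The pointer line and the long mark are both at x=378 in the crop, so the dial is at zero. Releasing and lifting.

>>> play_rows(
  targets=[
    {"tz": 0.005,"tx": 0,"ty": 0,"spin": 0,"gripper": 1},
    {"tz": 0.005,"tx": 0,"ty": 0,"spin": 0,"gripper": 0.4},
    {"tz": 0.0,"tx": 0,"ty": 0,"spin": 0,"gripper": 0},
    {"tz": 0,"tx": 0,"ty": 0,"spin": 0,"gripper": 0},
    {"tz": 0,"tx": 0,"ty": 0,"spin": 0,"gripper": 0},
    {"tz": -0.12,"tx": 0,"ty": 0,"spin": 0,"gripper": 0},
    {"tz": -0.3,"tx": 0,"ty": 0,"spin": 0,"gripper": 0},
    {"tz": -0.35,"tx": 0,"ty": 0,"spin": 0,"gripper": -0.2},
    {"tz": -0.35,"tx": 0,"ty": 0,"spin": 0,"gripper": -0.2},
  ],
)

```text
clock: 5.38
position: [501.9, 170.2, 264.9]
ee_rot: [0.998, 0.07, 0.001, -0.001]
contact_force: [0.3, 0.4, 0.0]
gripper_width: 50.8
```

```bash
python3 -c "
from h import *
to([587.6,31.5,260],98)
im=save('wrist','w4.png')"
```

```text
pos [501.9 170.2 264.9] jaw yaw -81.96 t= [0.2618 0.5972 0.0195] w 50.8 F [0.3 0.4 0. ] clock 5.375
spin 0.0009481861255785084
```

View pics/w4.png

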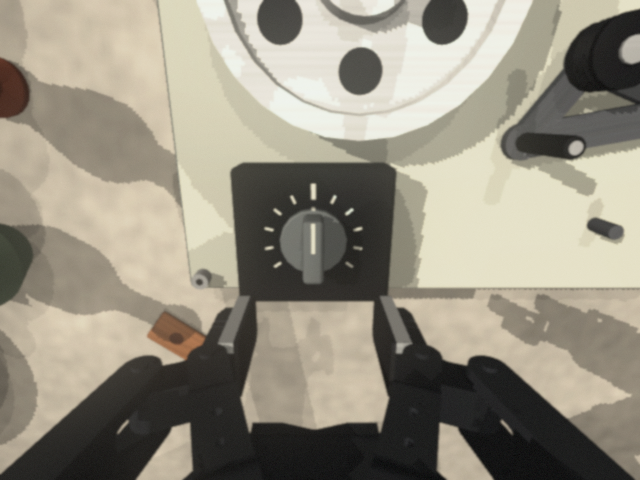

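The dial pointer is lined up with the long mark at (313,190). The post top shows at (577,148), so I'll measure it here and compare with the top view.

```bash
python3 -c "
from h import *
im=load('w4')
print(pix2w(im,576.5,148,z=180),pix2w(im,577,148),'pin top',pix2w(im,617,232))
d=im['depth'];t=load('top0');print(pix2w(t,339.5,237.5))
"
```

```text
[587.62503156  28.82138581 180.        ] [587.61389208  29.91451509 181.93249229] pin top [533.86192583 -56.44621641 134.79609425]
[533.616936   -53.17448425 136.13461204]
```

>>> play_rows(
  targets=[
    {"tx": 0.07,"ty": 0.15,"tz": 0,"spin": 0,"gripper": -0.2},
    {"tx": 0.14,"ty": 0.3,"tz": 0,"spin": 0,"gripper": -0.2},
    {"tx": 0.2,"ty": 0.45,"tz": 0,"spin": 0,"gripper": -0.2},
    {"tx": 0.2,"ty": 0.5,"tz": 0,"spin": 0,"gripper": -0.2},
    {"tx": 0.2,"ty": 0.5,"tz": 0,"spin": 0,"gripper": -0.2},
  ],
)

```text
clock: 6.05
position: [568.2, 52.7, 262.9]
ee_rot: [0.998, 0.069, -0.001, 0.0]
contact_force: [-0.2, 0.1, 1.0]
gripper_width: 51.3
```

```bash
python3 -c "
from h import *
to([587.6,31.5,260],98)
im=save('wrist','w5.png')"
```

```text
pos [568.2  52.7 262.9] jaw yaw -82.03 t= [0.0652 0.0948 0.0113] w 51.3 F [-0.2  0.1  1. ] clock 6.05
spin -0.0006818752731848892
```

View pics/w5.png

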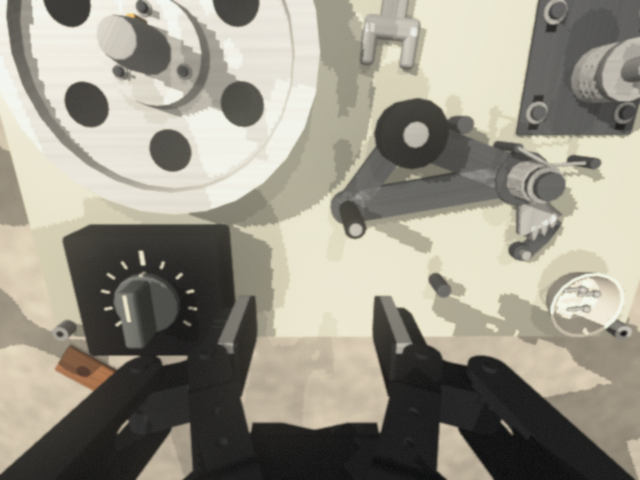

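The post top is at (355,229), the pivot bolt top at (547,184), and the pin is low at (440,285).

```bash
python3 -c "
from h import *
im=load('w5')
a=pix2w(im,355,229.5,z=180);b=pix2w(im,548,184,z=160);d=a-b
print(a,b,np.linalg.norm(d[:2]),np.degrees(np.arctan2(d[1],d[0])))
to([a[0],a[1],164],98)
"
```

```text
[587.48436564  30.14412428 180.        ] [629.41354717 -91.74042551 160.        ] 128.8949174413347 108.9835938543438
pos [568.2  53.4 263.3] jaw yaw -81.96 t= [0.0642 0.103  0.3972] w 51.4 F [-0.8  0.8 -0.1] clock 6.1
spin 0.0007869515114382213
```

>>> play_rows(
  targets=[
    {"tx": 0.064,"ty": 0.1,"tz": 0,"spin": 0,"gripper": -0.2},
    {"tx": 0.064,"ty": 0.1,"tz": 0.1,"spin": 0,"gripper": -0.2},
    {"tx": 0.064,"ty": 0.1,"tz": 0.25,"spin": 0,"gripper": -0.2},
    {"tx": 0.064,"ty": 0.1,"tz": 0.25,"spin": 0,"gripper": -0.2},
  ],
)

```text
clock: 6.6
position: [585.9, 31.5, 198.9]
ee_rot: [0.997, 0.071, -0.004, 0.001]
contact_force: [-0.4, -0.0, 0.1]
gripper_width: 51.0
```

```bash
python3 -c "
from h import *
to([587.5,30.3,162],98)
im=save('wrist','w6.png')"
```

```text
pos [585.9  31.5 198.9] jaw yaw -81.87 t= [0.0068 0.0057 0.1476] w 51.0 F [-0.4 -0.   0.1] clock 6.6
spin 0.0028545355953156102
```

View pics/w6.png

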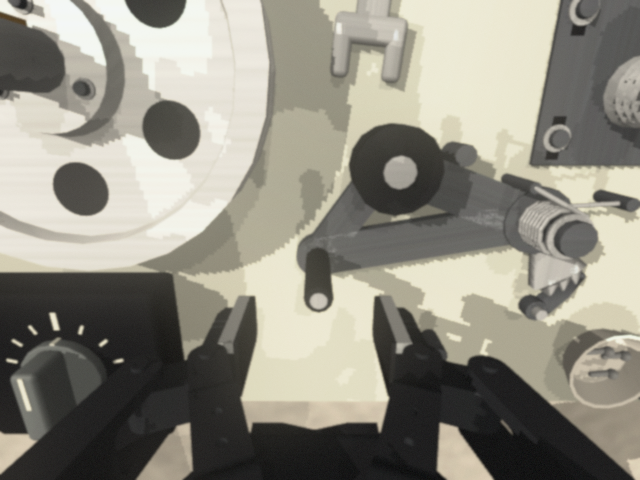

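The post, at (318,300), is centred between the jaws. Descending to close on it.

>>> play_rows(
  targets=[
    {"tx": 0.006,"ty": 0.004,"tz": 0.07,"spin": 0,"gripper": -0.2},
    {"tx": 0.006,"ty": 0.004,"tz": 0.14,"spin": 0,"gripper": -0.2},
    {"tx": 0.006,"ty": 0.004,"tz": 0.14,"spin": 0,"gripper": 0.2},
    {"tx": 0.006,"ty": 0.004,"tz": 0.14,"spin": 0,"gripper": 0.6},
    {"tx": 0.006,"ty": 0.004,"tz": 0.14,"spin": 0,"gripper": 1},
    {"tx": 0.006,"ty": 0.004,"tz": 0.14,"spin": 0,"gripper": 1},
    {"tx": 0.006,"ty": 0.004,"tz": 0.14,"spin": 0,"gripper": 1},
  ],
)

```text
clock: 7.52
position: [590.9, 30.4, 168.8]
ee_rot: [0.998, 0.071, 0.002, -0.0]
contact_force: [-0.8, 1.7, 6.5]
gripper_width: 11.6
```

```bash
python3 -c "
from h import *
to([587.5,30.3,162],98)
im=save('wrist','w7.png')
t=save('top','top7.png')
piv=np.array([628.,-91.6]);po=np.array([587.5,30.3]);s=read_state();p=s['position'][:2];print(np.linalg.norm(p-piv))
R=Ro.from_quat(s['ee_rot']).as_matrix()
for th in (.1,.2,.3,.4,.5,.56,.6):
  c,q=np.cos(th),np.sin(th);v=po-piv;n=piv+[c*v[0]-q*v[1],q*v[0]+c*v[1]];print(th,n.round(1),(R.T@np.append(n-po,0)/250).round(3), 'spin',-th/(np.pi/4))
"
```

```text
pos [590.9  30.4 168.8] jaw yaw -81.9 t= [-0.0135 -0.0014  0.0273] w 11.6 F [-0.8  1.7  6.5] clock 7.525
spin 0.0021333542299948427
127.56151758794384
0.1 [575.5  25.6] [-0.05   0.012 -0.   ] spin -0.12732395447351627
0.2 [564.1  19.8] [-0.099  0.028 -0.   ] spin -0.25464790894703254
0.3 [553.3  12.9] [-0.145  0.05  -0.001] spin -0.3819718634205488
0.4 [543.2   4.9] [-0.19   0.076 -0.001] spin -0.5092958178940651
0.5 [534.  -4.] [-0.231  0.106 -0.001] spin -0.6366197723675814
0.56 [528.9  -9.8] [-0.255  0.126 -0.001] spin -0.7130141450516913
0.6 [525.7 -13.9] [-0.269  0.14  -0.001] spin -0.7639437268410976
```

View pics/w7.png

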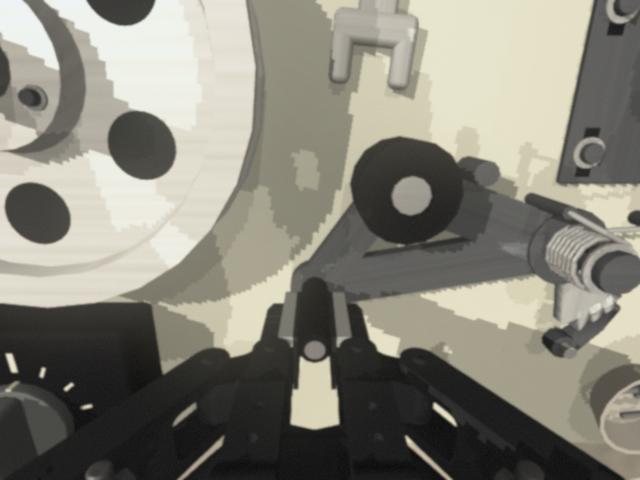

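The post sits between the pads at (315,350), and the arm is still at rest. Swinging it back along the arc.

>>> play_rows(
  targets=[
    {"tx": 0,"ty": 0,"tz": -0.012,"spin": 0,"gripper": 1},
    {"tx": -0.05,"ty": 0.012,"tz": -0.012,"spin": -0.127,"gripper": 1},
    {"tx": -0.099,"ty": 0.028,"tz": -0.012,"spin": -0.255,"gripper": 1},
    {"tx": -0.145,"ty": 0.05,"tz": -0.012,"spin": -0.382,"gripper": 1},
    {"tx": -0.19,"ty": 0.076,"tz": -0.012,"spin": -0.51,"gripper": 1},
    {"tx": -0.231,"ty": 0.106,"tz": -0.012,"spin": -0.637,"gripper": 1},
    {"tx": -0.255,"ty": 0.126,"tz": -0.012,"spin": -0.713,"gripper": 1},
    {"tx": -0.269,"ty": 0.14,"tz": -0.012,"spin": -0.764,"gripper": 1},
    {"tx": -0.269,"ty": 0.14,"tz": -0.012,"spin": -0.764,"gripper": 1},
    {"tx": -0.269,"ty": 0.14,"tz": -0.012,"spin": -0.764,"gripper": 1},
    {"tx": -0.269,"ty": 0.14,"tz": -0.012,"spin": -0.764,"gripper": 1},
  ],
)

```text
clock: 9.0
position: [528.2, -11.7, 169.0]
ee_rot: [0.932, 0.361, 0.001, -0.002]
contact_force: [0.4, 9.7, -2.8]
gripper_width: 12.0
```

```bash
python3 -c "
from h import *
to([525.7,-13.9,168],132)
im=save('wrist','w8.png')
t=save('top','top8.png');crop(t,'c8.png',220,420,160,280,4)
p=read_state()['position'];d=p[:2]-[628,-91.6];print(np.linalg.norm(d),np.radians(np.degrees(np.arctan2(d[1],d[0]))-108.2))
"
```

```text
pos [528.2 -11.7 169. ] jaw yaw -47.62 t= [-0.0134 -0.0002  0.0039] w 12.0 F [ 0.4  9.7 -2.8] clock 9.0
spin 0.008484010426147708
127.83432889479896 0.5776695436218238
```

View pics/w8.png

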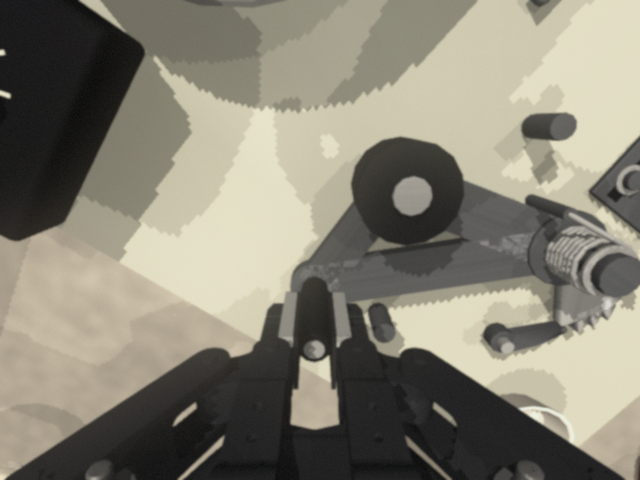

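View pics/c8.png

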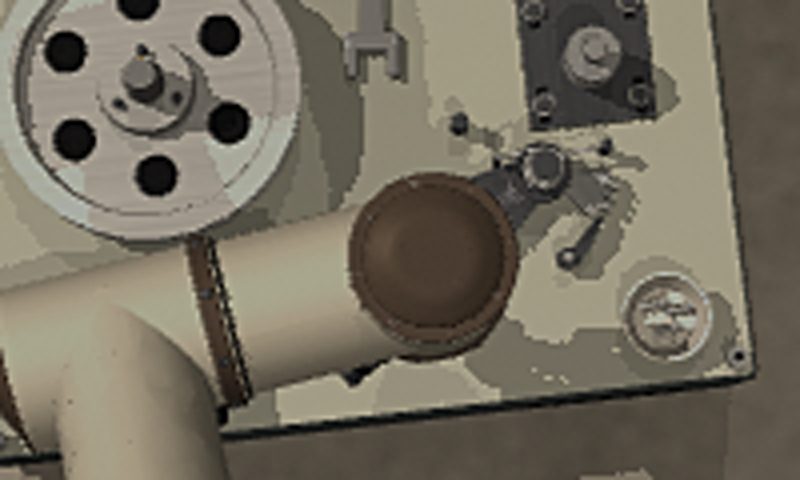

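The arm is held back with the post at (315,350) and the stop pin just clear of the plate at (380,320). Next I'll check the pawl at (525,335) and the arm angle.

```bash
python3 -c "
from h import *
im=load('w8');crop(im,'c9.png',460,640,220,380,4)
a=pix2w(im,314.5,350,z=180);b=pix2w(im,619,274,z=160)
i=pix2w(im,412,196,z=153)
print(a,b)
for d in(a-b,i-b): print(np.linalg.norm(d[:2]),np.degrees(np.arctan2(d[1],d[0])))
w=load('w5');b0=pix2w(w,548,184,z=160);i0=pix2w(w,416,134,z=153);d=i0-b0;print('before',np.linalg.norm(d[:2]),np.degrees(np.arctan2(d[1],d[0])))
w=load('w7');b0=pix2w(w,619,270,z=160);i0=pix2w(w,412,196,z=153);d=i0-b0;print('before7',np.linalg.norm(d[:2]),np.degrees(np.arctan2(d[1],d[0])))
"
```

```text
[525.27051911 -14.07447506 180.        ] [628.46285739 -92.69485577 160.        ]
129.72980745077354 142.69687841987297
93.1893181883851 112.47801737748006
before 91.9175710481623 78.30059188263196
before7 92.25976007044741 79.1370186207905
```

View pics/c9.png

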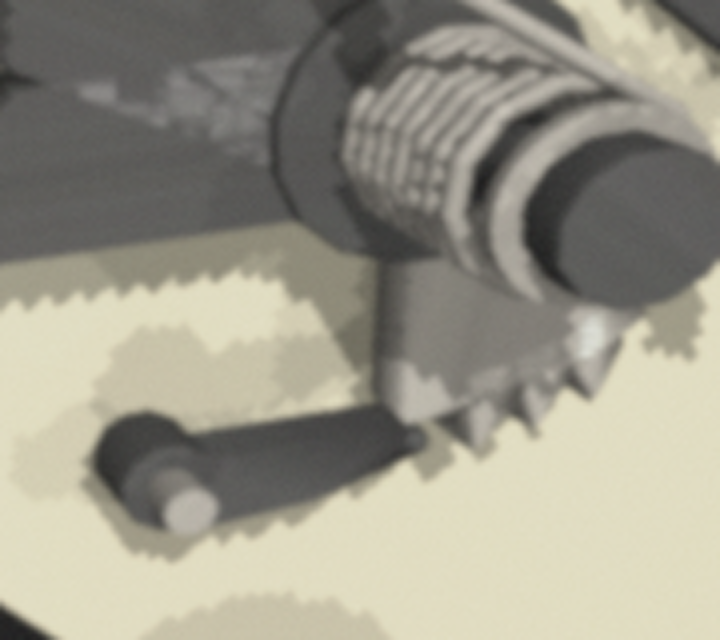

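The arm has swung 33–34° (about 0.59 rad). The pawl tip has dropped behind the last tooth with a visible gap. One last check of the dial and the bystanders from the side camera.

```bash
python3 -c "
from h import *
im=save('side','side8.png');crop(im,'c10.png',230,470,140,320,3)
s=read_state();print(s['joint_vel'].round(3),s['contact_force'].round(1))
"
```

```text
[ 0.001  0.001 -0.001 -0.001 -0.     0.001] [ 0.4  9.1 -3.4]
```

View pics/c10.png

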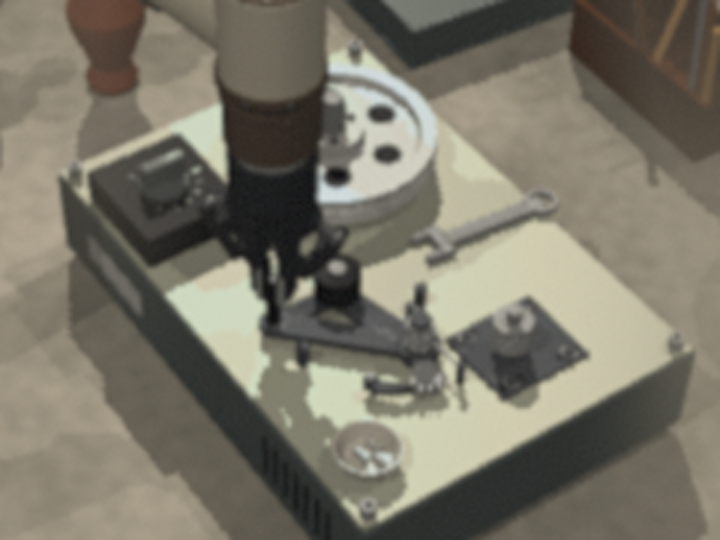

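The dial (160,190) and pod are clear of the gripper, and the spanner and dish are where they started. The arm is still, so I'm handing in.

```bash
python3 -c "
from h import *
job_done()"
```

```text
the job is handed in; nothing more can be done
```

I turned the speed dial from about +0.61 rad to its zero mark and released it. I then gripped the tensioner post, swung it back past the last click and handed the job in while still holding it. No verdict was reported.

What the last checks showed:
- **Dial:** the pointer was in line with the long mark after release. It was not measured again after the swing. The side view shows the gripper clear of it, but that image is too coarse to read the angle.
- **Tensioner:** the pictures put the arm at about 0.58–0.60 rad, between the last tooth at 0.48 and the back stop at 0.70. The wrist camera shows the pawl dropped behind the last tooth, with a visible gap.
- **Hold:** the arm was still, with about 9 N of outside force on the tool.
- **Other items:** the spanner and dish looked unmoved. I did not measure any of the pots or tools. The arm passed above the pots, and no unexpected force showed at the tool.
- **Disagreement:** with the fingers closed, the tool stood about 3–5 mm off its commanded position. The pads swing forward as they close and pressed lightly on the part. I eased this by 3 mm each time; the force never went above about 11 N.

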